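# Clear the egg, release both catches and hold the egg crate's gate open

## Task

First take the single egg out of the black pocket tray in front of the blue crate, where the gate would knock it, and set it upright in the empty middle pocket of the red egg tray, letting go of it. Then release the gate by squeezing together the two tabs of the red catch first and of the yellow catch second, and swing the gate by its green handle towards the robot, over the click of its detent, until it stands wide open (about a right angle). Finish while still holding it wide open and still by the green handle, because it springs back on its own; leave the brush, the tape roll and the jar alone.

Things in the scene. Friction and masses are not known exactly. Their poses are not given: they have to be found in the camera images.
- crate: Fixed blue crate full of eggs, 240 deep (x) x 260 wide (y) x 150 mm high; origin at the centre of its underside, its front (gate side) faces its -x, roughly towards the robot. A beam along its top front edge (top 150 mm high) carries the red catch at y about +45 and the yellow at about -55 mm. A 12 mm high foot plate juts out in front under the hinge corner (x to -190, y from +45 mm).
- red_catch_squeeze (a point): Point midway between the red catch's two upright tabs when squeezed home, 179 mm above the table, 11 mm below the tabs' tops; axes as the crate. Tabs 10 mm thick (y), 22 wide (x), 40 high; along the crate's y they measure 54 mm over the outsides at rest, 39 mm squeezed. The -y tab (red_post) is fixed, the +y one slides. Squeeze along the crate's y from above.
- yellow_catch_squeeze (a point): The same point for the yellow catch, which is identical to the red one and 100 mm from it towards the crate's -y.
- red_post: Fixed tab (under 1 mm of give) of the red catch, 22 x 10 x 40 mm; origin at the centre of its foot on the beam, axes as the crate.
- yellow_post: Fixed tab (under 1 mm of give) of the yellow catch, 22 x 10 x 40 mm; origin at the centre of its foot on the beam, axes as the crate.
- red_catch (a joint): Travel of the red catch's sliding tab in m: 0 = locked, 0.015 = squeezed home; free of the gate from about 0.010. Needs about 3 N and stays where it is left (no return spring).
- yellow_catch (a joint): Travel of the yellow catch's sliding tab in m, as the red one.
- gate (a joint): Gate angle in rad: 0 = shut, grows as its free end swings out to the crate's front (clockwise from above), stop at 1.7. Locked until both catches are released. A spring pulls it shut (0.25 N m per rad, about 2.5 N at the handle when wide open); at 0.5 to 0.9 rad it rides over a sprung white detent button (about 3 N more at the handle); let go when wide open it falls back to 0.9.
- gate_hinge (a point): Point on the gate's vertical hinge axis, 150 mm above the table, at x = -135, y = +115 mm in the crate's frame. Its axes turn with the gate and equal the crate's at angle 0. The wire gate reaches 210 mm from it towards its -y, 36 to 150 mm above the table; two dark lugs on it reach 164 mm.
- handle_top (a point): Centre of the top of the gate's green handle, an upright round post 18 mm in diameter, gripped part 60 mm high, top 204 mm above the table. Gate shut: at x = -180, y = -35 mm in the crate's frame, i.e. 45 mm before the gate and 150 mm along it from the hinge (157 mm from the axis). A gripper pinching it from above need not turn with the gate.
- gate_handle: The green handle, a sleeve that turns freely on an upright pin fixed to the gate by a steel bracket; origin on the post's axis at the underside of the bracket, 130 mm above the table, 74 mm below handle_top.
- egg: Loose brown egg of 60 g, standing in the middle pocket of the black tray: 44 mm in diameter, 54 mm high, widest 30 mm above its foot; origin at the centre of its flat foot (18 mm wide, small end down), z up. The fingers' tips can reach 1 or 2 mm above the tray's top, so that they span the widest part.
- pick_tray: Fixed black pocket tray in front of the gate, 70 (x) x 190 (y) x 22 mm high with three round pockets of 47 mm diameter, 17 mm deep, 60 mm apart along its y; only the middle one is filled. Origin at the centre of its underside. Grip the egg along the tray's y (over the empty pockets): along x the gripper's body would be near the gate.
- keep_tray: Fixed red egg tray, 220 (x) x 70 (y) x 22 mm high with three round pockets of 47 mm diameter, 17 mm deep, 75 mm apart along its x; the outer two hold eggs that are part of the tray, the middle one is empty. Origin at the centre of its underside. Bring the egg in with the fingers on its tray-y sides.
- keep_gap (a point): Centre of the mouth of the red tray's empty middle pocket, 22 mm above the table; the pocket's floor is 17 mm lower, 5 mm above the table.
- brush: Bystander: loose orange hand brush lying bristles down, 200 (x) x 45 x 36 mm; origin under its middle.
- tape_roll: Bystander: loose brown roll of tape lying flat, 90 mm in diameter, 40 mm high; origin at the centre of its underside.
- spray_jar: Bystander: loose amber jar with a white cap, 64 mm in diameter, 110 mm high; origin at the centre of its underside.
Mind the look-alikes: they are no part of the job. Leave any turquoise or white look-alike of the egg alone.

How it is judged:
On the way, in this order (a step that is already met when the one before it is completed fails the run):
1. the egg stands in the red tray's middle pocket, let go (horizontal distance between egg and keep_gap below 0.008 m and height (world z) of egg below 0.01 m and angle between egg's own z axis and vertical below 0.3 rad and contact force between the fingers and egg below 0.05 N), for 0.1 s.
2. the red catch is squeezed home between the fingers while the yellow one is still locked (value of joint red_catch above 0.011 m and value of joint yellow_catch below 0.005 m and contact force between the fingers and red_post above 0.5 N), for 0.05 s.
3. the yellow catch is squeezed home between the fingers (value of joint yellow_catch above 0.011 m and contact force between the fingers and yellow_post above 0.5 N), for 0.05 s.
4. the gate is swung past its detent by its handle (value of joint gate above 1 rad and contact force between the fingers and gate_handle above 0.5 N), for 0.1 s.
At the end, for the whole second after the job is handed in: Gate still, beyond 1.25 rad (72 degrees), held by the fingers on the green handle (over 0.5 N); both catches still squeezed over 9 mm; the egg at rest in the red tray's middle pocket, within 8 mm of its centre, foot under 10 mm above the table, tilt under 0.3 rad (value of joint gate above 1.25 rad and velocity of joint gate between -0.1 and 0.1 rad/s and contact force between the fingers and gate_handle above 0.5 N and value of joint each of red_catch, yellow_catch above 0.009 m and horizontal distance between egg and keep_gap below 0.008 m and height (world z) of egg below 0.01 m and angle between egg's own z axis and vertical below 0.3 rad and linear speed of egg below 0.03 m/s); the arm keeps its last pose, push and grip.
It fails at once if the brush, tape roll or jar is shifted by more than 30 mm (distance of any of brush, tape_roll, spray_jar from where it was at the start of the episode above 0.03 m).
It fails at once if the egg is tipped over (angle between egg's own z axis and vertical above 1 rad).
It also fails if it takes over 72 s, if anything falls off the work surface, if the arm or the gripper's body presses on something with over 40 N, if the wrist force passes 120 N, or if a joint passes its speed limit or range.

## Robot

A 7-joint arm with a two-finger parallel gripper is mounted at the origin on the work surface. World frame = base frame: x ahead of the robot, y to its left, z up, the work surface at z = 0. Lengths are in m, angles in rad, forces in N, time in s.
With the tool pointing down it reaches from about 0.4 to 0.875 m from the base axis. Payload 19.3 kg.
Tool frame: the origin (TCP) lies on the centre line of the jaws, within the pads' length; the fingertips stand 14 mm ahead of it and the grasp point (between the pads) lies 5 mm behind it (bot.tip_extent is the distance from the TCP to the fingertips, in m); z points along the fingers, y is the line along which they close (so a half turn about z gives the same grasp; the last joint's range is limited). The gripper opens to 85 mm and grips with 20 to 120 N. Pads are 22 mm wide; open, the fingers measure 114 mm over their backs; the gripper's body (76 mm by 85 mm) begins 54 mm behind the grasp point. The pads swing forward as they close: fully open they stand 13 mm farther back than shut.
Start: joints at [1.117, 0.521, -0.036, 1.599, 0.021, 1.021, -0.113], TCP at [0.234, -0.58, 0.245] pointing down, gripper open.
Joint ranges: [-2.91, 2.91], [-0.3, 2.13], [-1.5, 1.42], [0.17, 2.43], [-1.26, 4.41], [0.16, 1.93], [-2.52, 2.52]. Speed limits (rad/s): [1.89, 1.89, 2.39, 2.39, 3.01, 3.01, 3.01].

## Interface

Orientations are given as [roll, pitch, yaw] about the fixed x, y, z axes, in that order (R = Rz(yaw) Ry(pitch) Rx(roll)).
In Python, from workcell import monitor, grab_frame, camera_model, bot gives the robot as it stands.
- The arm moves only by the tool move_arm, never from a script. Its argument "moves" is a list of rows, each a list of 4 numbers: the shift along the world's x, y, z in mm, then the turn about the world's z in rad. A call has 1 to 12 rows; each row is the pose to reach, as a shift and turn from the pose commanded when the call began; what a row does not reach only later rows make up. A row lasts 1/8 s, in which the tool goes at most 62.5 mm and 10.7 degrees, less where a joint would pass 70% of its speed; a pose out of reach is approached as far as the arm can. A call with a gripper value outside its range is refused whole. "gripper" is the opening, from 0 (shut) to 1 (fully open), set as the call begins (left out, the last holds). The fingers move at their own pace and stop on an object; "newtons" is the grip in N (left out, the last holds). Time passes only in rows, so rows that repeat a pose let the fingers close. It gives the time, the measured TCP pose, the force, the opening and the grip force at its end, in the units of the state.
- monitor.observe(): the state, without advancing time (a new reading comes with each control period).
- grab_frame(name): name is "side" or "top" or "wrist"; returns the picture (400x640x3 uint8, blue, green, red); there is no depth.
- camera_model(name): a dict with "vfov" (degrees; the focal length in pixels is half the picture's height over the tangent of half this angle, whatever the lens; pixels are square), "cx", "cy" (the principal point, pixels), "k1" (the pictures are not rectified: a ray, as slopes to the right and down, at radius r is drawn at 1 + k1 r^2 times it, then the intrinsics apply), "R" (3x3) and "t" (3): a world point X has camera coordinates R X + t; the wrist camera has in their place "T_tool_cam" (4x4, takes a point from camera to tool coordinates, whose origin is the TCP and whose axes are the flange's). Camera axes: x right, y down, z forward; pixel columns grow to the right and rows downward; lengths in m; the calibration is good to about 2 mm. A picture is of the moment at which its call begins: read the wrist's pose just before it. camera_model takes no time and is no camera call.
- bot.job_done(): hands the job in; it is judged then, once.
The state is a dict: "clock": time; "qpos": joint angles; "qd": joint speeds; "joint_efforts": joint torques, N m; "position": TCP position; "tool_rot": TCP orientation; "force": force on the tool from outside, world axes, zero at the start; "moment": the same for the moment, N m; "grip_width": finger opening in m; "finger_force": force on a finger pad.
Only numpy, scipy, OpenCV 4.12 (cv2) and the standard library are available. Lean on these libraries where they do the work, as an engineer would, in place of code of your own. Each camera call takes 0.05 s, during which the arm holds its last target. There are 200 camera calls.

## Working session

There is one attempt and no reset: what is moved stays moved. The work goes in short steps, Python scripts to look and compute and a tool call to move; the robot and the scene stay as the last step left them, time stands still between calls to the robot, and variables do not carry over. Pictures are saved under pics/ and viewed, at most 12 in all, crops included, and the job is handed in when it is done.

Besides the shell and the picture viewer there is one more tool, called after ">>>" as name(argument=value, ...), one argument or row to a line, values as JSON. move_arm: Moves the arm, as the interface text tells. Its arguments: {"type":"object","properties":{"moves":{"type":"array","items":{"type":"array","items":{"type":"number"}}},"gripper":{"type":"number"},"newtons":{"type":"number"}},"required":["moves"]}

```bash
mkdir -p pics; ls
cat > h.py <<'E'
import numpy as np,cv2
from workcell import monitor,grab_frame,camera_model,bot
from scipy.spatial.transform import Rotation as Ro
def cam(n,s=None):
    m=camera_model(n)
    if n=='wrist':
        T=np.eye(4);T[:3,:3]=Ro.from_euler('xyz',s['tool_rot']).as_matrix();T[:3,3]=s['position']
        W=np.linalg.inv(T@np.array(m['T_tool_cam']));m['R'],m['t']=W[:3,:3],W[:3,3]
    m['R']=np.array(m['R']);m['t']=np.array(m['t']);m['f']=200/np.tan(np.radians(m['vfov'])/2);return m
def ray(m,uv):
    d=(np.array(uv,float)-[m['cx'],m['cy']])/m['f'];r=d.copy()
    for _ in range(30): r=d/(1+m['k1']*(r@r))
    return -m['R'].T@m['t'],m['R'].T@np.array([r[0],r[1],1])
def onz(m,uv,z):
    c,d=ray(m,uv);return c+d*(z-c[2])/d[2]
def tri(*mu):
    A=np.zeros((3,3));b=np.zeros(3);L=[]
    for m,uv in mu:
        c,d=ray(m,uv);d=d/np.linalg.norm(d);P=np.eye(3)-np.outer(d,d);A+=P;b+=P@c;L.append((c,P))
    X=np.linalg.solve(A,b);return X,[round(1000*np.linalg.norm(P@(X-c)),1) for c,P in L]
def proj(m,X):
    p=m['R']@np.array(X)+m['t'];s=p[:2]/p[2];return s*(1+m['k1']*(s@s))*m['f']+[m['cx'],m['cy']]
def blobs(im,lo,hi,amin=30):
    hsv=cv2.cvtColor(im,cv2.COLOR_BGR2HSV);k=cv2.inRange(hsv,np.array(lo),np.array(hi))
    n,l,st,c=cv2.connectedComponentsWithStats(k)
    return [(st[i].tolist(),c[i].round(1).tolist()) for i in range(1,n) if st[i][4]>=amin],k
E
python3 - <<'E'
from h import *
print(monitor.observe())
for n in('side','top','wrist'):
    cv2.imwrite(f'pics/{n}0.png',grab_frame(n));m=camera_model(n);print(n,m)
E
```

```text
pics
{'clock': 0.0, 'qpos': array([ 1.11679335,  0.52200711, -0.03630911,  1.59998196,  0.0212077 ,
        1.02111202, -0.11280342]), 'qd': array([ 1.45929504e-04,  1.50044873e-03,  6.17161595e-04, -1.62050869e-03,
       -2.47261059e-03,  3.38946982e-04, -9.72906325e-05]), 'joint_efforts': array([-2.76995488e-04, -9.27118850e+01,  1.97956301e+00, -3.69945467e+01,
        1.76566100e-02,  8.04714829e-03, -1.91784370e-04]), 'position': array([ 0.23386902, -0.5792568 ,  0.24473956]), 'tool_rot': array([-3.14047346e+00,  9.58519879e-05,  3.83777339e-01]), 'force': array([-0.86604452, -0.82715537, -0.38782036]), 'moment': array([ 0.00949853,  0.04084842, -0.06063011]), 'finger_force': 0.0, 'grip_width': 0.08532519264165761}
side {'vfov': 52.7938812048107, 'cx': 325.0410387289643, 'cy': 199.02322357889201, 'k1': 0.004766189170521331, 'R': array([[-0.74531572, -0.66666716, -0.00770467],
       [-0.34493184,  0.39546232, -0.85125295],
       [ 0.57054929, -0.63179462, -0.52469902]]), 't': array([0.43680622, 0.2952009 , 0.88287451])}
top {'vfov': 46.72921675945173, 'cx': 320.19623692610776, 'cy': 200.41065726368046, 'k1': -0.053043035521880784, 'R': array([[-0.02308858, -0.9997155 , -0.00598609],
       [-0.99295423,  0.02362772, -0.11611906],
       [ 0.11622747,  0.00326289, -0.99321726]]), 't': array([0.01259373, 0.56033648, 1.22385116])}
wrist {'vfov': 65.97134731603198, 'cx': 317.34932974762467, 'cy': 197.43151446282425, 'k1': -0.023387959876529373, 'T_tool_cam': array([[-2.80070455e-04, -9.50364372e-01, -3.11139007e-01,
         7.97202679e-02],
       [ 9.99999250e-01, -6.37128956e-04,  1.04594541e-03,
        -1.10523552e-03],
       [-1.19226492e-03, -3.11138481e-01,  9.50363838e-01,
        -1.27251936e-01],
       [ 0.00000000e+00,  0.00000000e+00,  0.00000000e+00,
         1.00000000e+00]])}
```

View pics/side0.png

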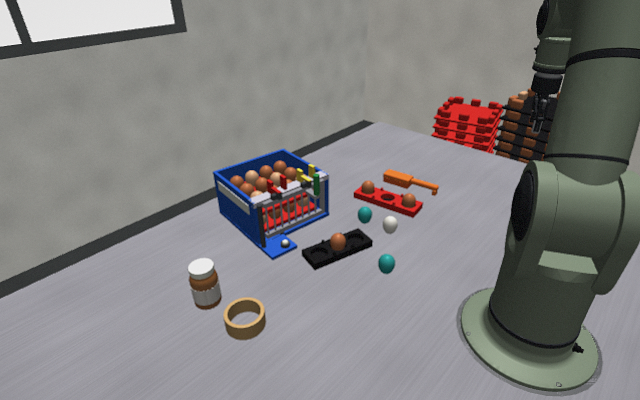

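View pics/top0.png

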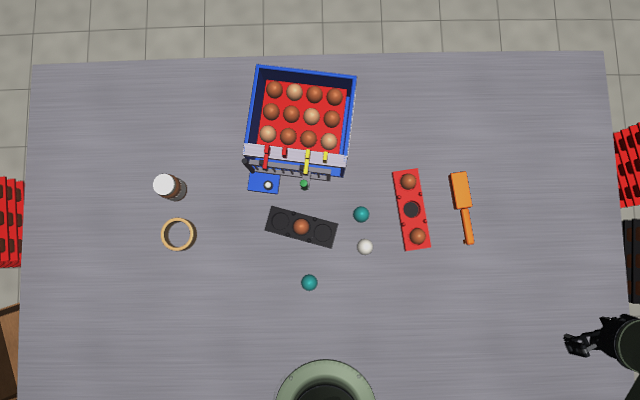

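The side view shows the brown egg at (338,242) in the black tray, and the top view shows it at (301,227). Things in the top view that could be taken for it:
- turquoise eggs at (361,214) and (309,282)
- a white egg at (365,246)
- fixed brown eggs in the red tray at (408,181) and (418,236)
- the crate's eggs

I choose (301,227), the only brown egg in the black tray. The empty red pocket is at (412,209).

Run:
```python
from h import *
t=cv2.imread('pics/top0.png');s=cv2.imread('pics/side0.png')
R=dict(brown=((3,60,60),(13,190,255)),red=((0,200,60),(3,255,255)),dark=((0,0,0),(179,90,60)),blue=((105,150,80),(125,255,255)),green=((50,120,40),(75,255,255)),yellow=((23,150,80),(32,255,255)),white=((0,0,150),(179,30,255)))
for n,im,(x0,y0,x1,y1) in(('top',t,(230,60,440,255)),('side',s,(210,145,430,275))):
    for k,(lo,hi) in R.items():
        if k=='white': continue
        b,_=blobs(im[y0:y1,x0:x1],lo,hi,15)
        print(n,k,[([q[0][0]+x0,q[0][1]+y0]+q[0][2:],[round(q[1][0]+x0,1),round(q[1][1]+y0,1)]) for q in b])
c1=cv2.resize(t[60:255,235:440],None,fx=3.9,fy=3.0*1.0) if 0 else cv2.resize(t[60:210,235:385],None,fx=3.9,fy=3.9,interpolation=2)
c2=cv2.resize(s[145:275,255:410],None,fx=4.6,fy=4.6,interpolation=2)
cv2.imwrite('pics/c1.png',c1);cv2.imwrite('pics/c2.png',c2)
mt,ms=cam('top'),cam('side')
e=tri((mt,(301.5,227)),(ms,(338,242)));print('egg',e)
for u in((408,181),(418,236),(412,209)):print(onz(mt,u,.022))
```

```text
top brown [([266, 81, 17, 17, 212], [274.0, 88.9]), ([286, 83, 17, 18, 171], [294.1, 92.4]), ([306, 86, 17, 17, 211], [314.2, 93.8]), ([327, 88, 16, 18, 215], [334.3, 96.1]), ([263, 103, 16, 17, 213], [270.7, 110.8]), ([283, 106, 17, 17, 218], [290.9, 113.5]), ([303, 108, 17, 17, 173], [310.8, 116.5]), ([324, 111, 16, 16, 213], [331.4, 118.4]), ([260, 125, 16, 18, 175], [267.7, 133.6]), ([280, 128, 16, 17, 217], [287.7, 135.8]), ([300, 131, 17, 16, 217], [308.2, 138.3]), ([321, 133, 16, 17, 175], [328.2, 141.9]), ([400, 174, 17, 16, 200], [408.0, 181.1]), ([293, 219, 16, 16, 204], [300.7, 226.3]), ([410, 228, 16, 16, 206], [417.3, 235.7])]
top red [([263, 80, 37, 29, 223], [278.7, 95.2]), ([294, 84, 17, 20, 86], [302.8, 92.5]), ([319, 86, 12, 10, 33], [324.1, 89.4]), ([305, 106, 15, 5, 20], [311.4, 107.4])]
top dark [([243, 160, 12, 13, 57], [248.9, 166.6]), ([326, 174, 4, 7, 18], [327.7, 176.5]), ([301, 186, 6, 4, 17], [303.9, 187.7]), ([404, 202, 14, 15, 100], [410.3, 209.1]), ([265, 206, 73, 42, 1510], [300.6, 226.5])]
top blue [([244, 64, 112, 91, 1123], [309.3, 100.7]), ([254, 1
[... 1322 characters left out ...]
]), ([301, 181, 11, 8, 54], [305.9, 184.9]), ([210, 188, 6, 11, 54], [212.3, 193.0]), ([271, 193, 12, 8, 63], [276.5, 196.8]), ([257, 206, 8, 41, 163], [261.0, 225.3]), ([302, 229, 70, 40, 1044], [335.8, 248.6]), ([281, 244, 8, 4, 15], [284.6, 245.5])]
side blue [([213, 149, 96, 51, 779], [252.0, 167.6]), ([220, 208, 109, 50, 768], [274.1, 236.8])]
side green [([313, 174, 6, 21, 105], [315.9, 183.8])]
side yellow [([308, 165, 7, 13, 60], [311.0, 170.4]), ([297, 168, 14, 14, 93], [300.9, 175.6])]
egg (array([0.49012607, 0.05201583, 0.03287596]), [np.float64(0.8), np.float64(0.8)])
[ 0.60976891 -0.24343209  0.022     ]
[ 0.4580841  -0.26390481  0.022     ]
[ 0.53212042 -0.25088245  0.022     ]
```

View pics/c2.png

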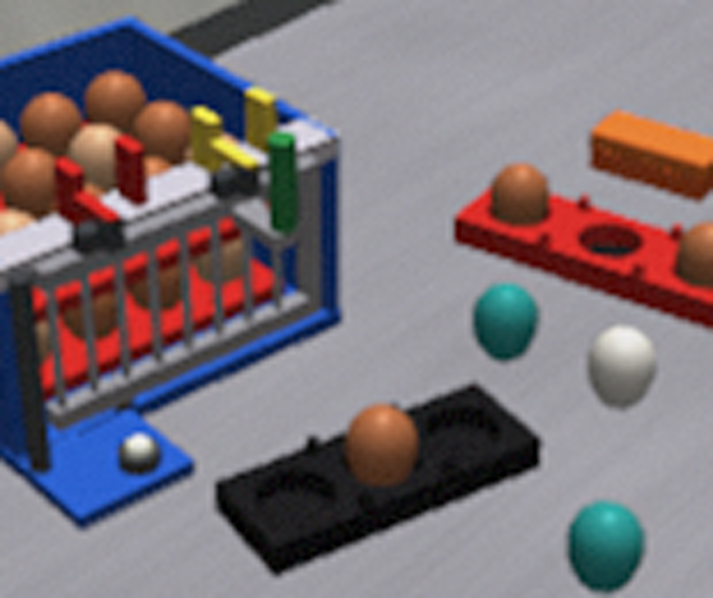

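View pics/c1.png

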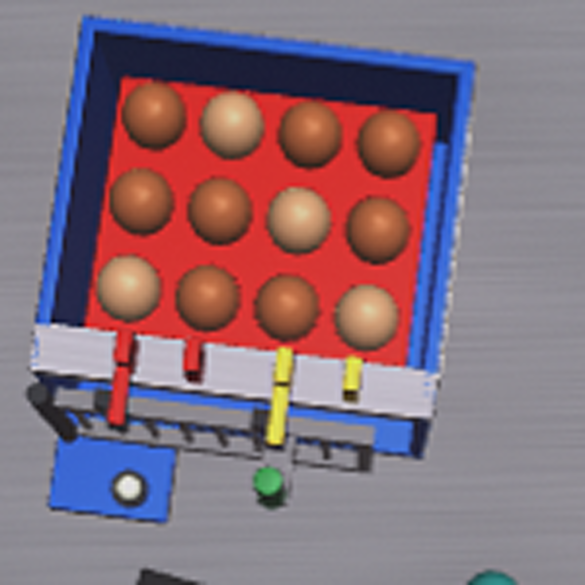

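The crops confirm the choice: the brown egg stands alone in the middle pocket of the black tray, and the empty red pocket lies between two fixed eggs. The red catch is the left pair of tabs in the top crop, about x 122 and 192. The yellow catch is the right pair, about x 283 and 352. The handle is the green disc at (268,483) in that crop.

Run:
```python
from h import *
t=cv2.imread('pics/top0.png');s=cv2.imread('pics/side0.png')
mt,ms=cam('top'),cam('side')
print('egg',tri((mt,(300.7,226.3)),(ms,(337.6,241.1))))
a=tri((mt,(408,181.1)),(ms,(367.8,186.8)));b=tri((mt,(417.3,235.7)),(ms,(408.4,200)))
print('keep eggs',a,b);d=a[0]-b[0];print('mid',(a[0]+b[0])/2,'yaw',np.arctan2(d[1],d[0]),np.linalg.norm(d))
_,k=blobs(t,(0,0,0),(179,90,75));k2=np.zeros_like(k);k2[200:252,262:340]=k[200:252,262:340]
c=max(cv2.findContours(k2,0,2)[0],key=cv2.contourArea);r=cv2.boxPoints(cv2.minAreaRect(c));P=np.array([onz(mt,p,.018) for p in r]);print('tray',P.round(3),P.mean(0))
for i in range(2):
    d=P[i+1]-P[i];print(np.linalg.norm(d),np.arctan2(d[1],d[0]))
print('handle ~',tri((mt,(303.2,183.1)),(ms,(317.5,175))), onz(mt,(303.5,183.5),.204))
f=lambda x,y:(x/3.9+235-.5+.13,y/3.9+60-.4)
g=lambda x,y:(x/4.6+255-.4,y/4.6+145-.4)
for n,p,q in(('rs',(125,340),(66,160)),('rp',(192,346),(127,142)),('ys',(285,355),(205,112)),('yp',(352,365),(258,94)),('h',(268,481),(282,136))):
    print(n,tri((mt,f(*p)),(ms,g(*q))))
```

```text
egg (array([0.49126346, 0.05354201, 0.03640154]), [np.float64(0.1), np.float64(0.1)])
keep eggs (array([ 0.60703223, -0.24048588,  0.03760574]), [np.float64(0.0), np.float64(0.0)]) (array([ 0.4588234 , -0.25871522,  0.03699137]), [np.float64(0.5), np.float64(0.5)])
mid [ 0.53292781 -0.24960055  0.03729856] yaw 0.12238297050589964 0.1493269626089346
tray [[ 0.485  0.155  0.018]
 [ 0.553  0.135  0.018]
 [ 0.499 -0.046  0.018]
 [ 0.431 -0.025  0.018]] [0.49183495 0.05454224 0.018     ]
0.071049890625055 -0.2793873018280352
0.18883737037670323 -1.863153745302509
handle ~ (array([0.58078147, 0.03673054, 0.20472256]), [np.float64(1.9), np.float64(1.9)]) [0.58140596 0.03723641 0.204     ]
rs (array([0.67480184, 0.12481992, 0.19347437]), [np.float64(0.5), np.float64(0.5)])
rp (array([0.66963982, 0.0829066 , 0.19052376]), [np.float64(0.8), np.float64(0.8)])
ys (array([0.66195016, 0.02525531, 0.19091037]), [np.float64(1.4), np.float64(1.4)])
yp (array([ 0.6551781 , -0.01559713,  0.18986643]), [np.float64(1.0), np.float64(1.0)])
h (array([0.58265169, 0.03770447, 0.20663041]), [np.float64(0.4), np.float64(0.4)])
```

Checks against the text:
- Egg at (0.491, 0.0535), widest height 36 mm.
- Red-tray eggs 149 mm apart (given 150).
- Tab tops at about 0.190 and handle top at about 0.205, matching the given 190 and 204 mm.

I go over the egg with the half-turned wrist, which keeps the camera away from the gate.

>>> move_arm(
  moves=[
    [20, 50, 0, 0.18],
    [42, 104, 0, 0.36],
    [64, 158, 0, 0.54],
    [86, 212, 0, 0.72],
    [107, 264, 0, 0.9],
    [129, 318, 0, 1.08],
    [150, 370, 0, 1.26],
    [172, 423, 0, 1.44],
    [194, 477, 0, 1.62],
    [215, 530, 0, 1.8],
    [236, 582, 0, 1.98],
    [257, 633, 0, 2.16],
  ],
  gripper=1,
  newtons=20,
)

```text
clock: 1.65
position: [0.4914, 0.0551, 0.2453]
tool_rot: [-3.142, 0.0, 2.549]
force: [-0.5, -0.9, -0.5]
grip_width: 0.0856
finger_force: 0.0
```

>>> move_arm(
  moves=[
    [0, 0, 0, 0.15],
    [0, 0, 0, 0.31],
    [0, 0, 0, 0.31],
    [0, 0, 0, 0.31],
  ],
)

```text
clock: 2.15
position: [0.491, 0.0532, 0.2452]
tool_rot: [-3.142, -0.0, 2.85]
force: [-0.1, -0.2, 0.2]
grip_width: 0.0854
finger_force: 0.0
```

Run:
```python
from h import *
s=monitor.observe();im=grab_frame('wrist');cv2.imwrite('pics/w1.png',im);print(s['clock'],s['position'],s['tool_rot'],s['qpos'].round(2))
m=cam('wrist',s);mt=cam('top');b,k=blobs(im,(3,60,60),(13,190,255),200);print(b)
print('pred',proj(m,(.491,.0535,.035)),proj(m,(.582,.0375,.204)))
```

```text
2.15 [0.49096663 0.0532385  0.24523827] [-3.14150081e+00 -1.15634991e-04  2.84962033e+00] [ 0.4   0.41 -0.82  1.91  0.36  0.97  0.7 ]
[([585, 148, 39, 49, 410], [596.7, 168.3]), ([299, 153, 40, 39, 1161], [318.6, 171.9]), ([629, 171, 11, 39, 251], [635.0, 191.0]), ([39, 201, 50, 38, 1432], [63.2, 219.1]), ([0, 258, 81, 89, 2049], [42.4, 303.5]), ([115, 295, 39, 28, 707], [134.4, 308.7])]
pred [317.22457623 171.9961305 ] [332.4260928  356.79390224]
```

View pics/w1.png

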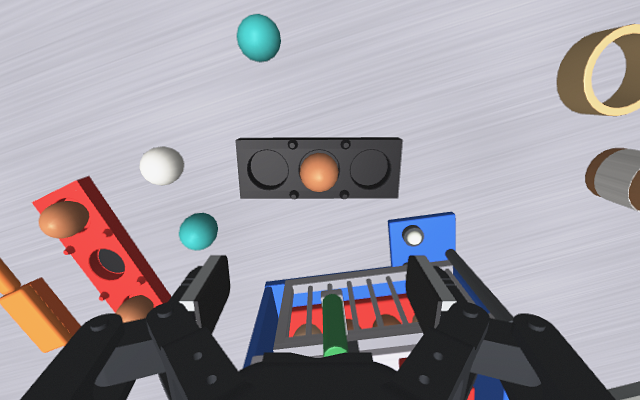

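The wrist view shows the brown egg at (319,172) in the aligned black tray, within 2 px of the predicted (317,172), and the fingers are clear of everything. I descend.

>>> move_arm(
  moves=[
    [0, 0, -40, 0],
    [0, 0, -85, 0],
    [0, 0, -130, 0],
    [0, 0, -160, 0],
    [0, 0, -180, 0],
    [0, 0, -190, 0],
    [0, 0, -190, 0],
  ],
)

```text
clock: 3.08
position: [0.4909, 0.0535, 0.0552]
tool_rot: [-3.141, -0.0, 2.853]
force: [0.4, 0.7, 0.7]
grip_width: 0.0853
finger_force: 0.0
```

Run:
```python
from h import *
print(bot.tip_extent,dir(bot)[-8:]);s=monitor.observe();print(s['position'],s['force'])
im=grab_frame('wrist');cv2.imwrite('pics/w2.png',im);print(blobs(im,(3,60,60),(13,190,255),200)[0]);m=cam('wrist',s)
print(proj(m,(.491,.0535,.035)))
```

```text
0.014 ['__repr__', '__setattr__', '__sizeof__', '__str__', '__subclasshook__', '__weakref__', 'job_done', 'tip_extent']
[0.49094387 0.0535058  0.05523057] [0.37796662 0.73122024 0.73954471]
[([279, 211, 82, 87, 4464], [320.7, 249.5])]
[316.1275844  254.44600908]
```

>>> move_arm(
  moves=[
    [0, 1, -8, 0],
    [0, 1, -14, 0],
    [0, 1, -19, 0],
    [0, 1, -19, 0],
  ],
)

```text
clock: 3.62
position: [0.4908, 0.0545, 0.036]
tool_rot: [-3.141, -0.001, 2.854]
force: [0.2, -0.0, -1.0]
grip_width: 0.0852
finger_force: 0.0
```

>>> move_arm(
  moves=[
    [0, 0, 0, 0],
    [0, 0, 0, 0],
    [0, 0, 0, 0],
    [0, 0, 0, 0],
    [0, 0, 0, 0],
    [0, 0, 0, 0],
  ],
  gripper=0.35,
  newtons=25,
)

```text
clock: 4.38
position: [0.4912, 0.0545, 0.0367]
tool_rot: [3.141, 0.001, 2.854]
force: [-0.8, 0.4, 6.6]
grip_width: 0.0426
finger_force: 24.4
```

>>> move_arm(
  moves=[
    [0, 0, 5, 0],
    [0, 0, 15, 0],
    [0, 0, 35, 0],
    [0, 0, 60, 0],
    [0, 0, 90, 0],
    [0, 0, 90, 0],
  ],
)

```text
clock: 5.12
position: [0.492, 0.0545, 0.1285]
tool_rot: [3.141, 0.003, 2.853]
force: [-0.0, -0.1, -0.5]
grip_width: 0.0421
finger_force: 25.5
```

Run:
```python
from h import *
s=monitor.observe();print(s['position'],s['tool_rot'],s['force'],s['grip_width'],s['finger_force'],s['qpos'].round(2))
a=grab_frame('side');b=grab_frame('wrist');cv2.imwrite('pics/s3.png',a);cv2.imwrite('pics/w3.png',b)
p=proj(cam('side'),s['position']);print(p,blobs(a,(3,60,60),(13,190,255),60)[0],blobs(b,(3,60,60),(13,190,255),300)[0])
x,y=p.astype(int);cv2.imwrite('pics/c3.png',np.hstack([cv2.resize(a[y-40:y+40,x-40:x+40],(400,400)),b[0:400,120:520]]))
```

```text
[0.4919836  0.0544978  0.12850079] [3.14052548 0.00318168 2.85333366] [-0.04141254 -0.06640043 -0.5364968 ] 0.0421172595777083 25.53662798989535 [ 0.3   0.58 -0.7   2.01  0.55  0.74  0.54]
[337.49009638 213.31835115] [([503, 121, 10, 9, 61], [507.6, 124.6]), ([501, 131, 14, 10, 94], [507.3, 135.3]), ([498, 141, 15, 10, 95], [505.2, 145.3]), ([230, 161, 66, 36, 1015], [264.4, 178.0]), ([383, 169, 56, 19, 72], [409.3, 176.4]), ([361, 180, 13, 14, 143], [367.4, 187.0]), ([402, 193, 14, 15, 158], [408.4, 200.0]), ([333, 204, 13, 20, 212], [338.6, 213.4]), ([189, 270, 29, 21, 214], [203.6, 282.4]), ([195, 296, 26, 13, 67], [208.6, 304.8])] [([272, 224, 92, 100, 6290], [317.9, 270.6]), ([36, 364, 48, 36, 697], [58.0, 380.7])]
```

View pics/c3.png

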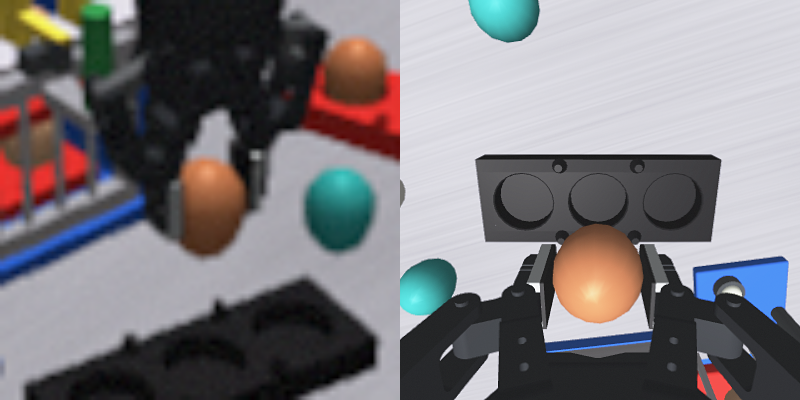

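The egg is held upright and level between the pads, at (598,273) in the right-hand crop, and the black tray is empty. I carry it over the red tray's middle pocket.

>>> move_arm(
  moves=[
    [0, -20, 5, 0.04],
    [0, -50, 10, 0.08],
    [0, -85, 15, 0.12],
    [5, -120, 15, 0.18],
    [12, -155, 15, 0.24],
    [20, -190, 15, 0.3],
    [28, -225, 15, 0.36],
    [35, -260, 15, 0.41],
    [40, -290, 15, 0.41],
    [42, -304, 15, 0.41],
    [42, -304, 15, 0.41],
    [42, -304, 15, 0.41],
  ],
)

```text
clock: 6.72
position: [0.533, -0.248, 0.1413]
tool_rot: [3.141, -0.0, -3.018]
force: [-0.0, 0.8, -0.3]
grip_width: 0.0422
finger_force: 25.6
```

Run:
```python
from h import *
s=monitor.observe();print(s['position'],s['tool_rot'],s['qpos'].round(2))
b=grab_frame('wrist');cv2.imwrite('pics/w4.png',b)
m=cam('wrist',s)
print(blobs(b,(3,60,60),(13,190,255),300)[0]);print(blobs(b,(0,0,0),(179,120,75),150)[0]);print('keep px',proj(m,(.533,-.2495,.022)))
B=[q for q in blobs(b,(3,60,60),(13,190,255),300)[0]]
for q in B:print(onz(m,q[1],.036))
```

```text
[ 0.53301428 -0.24800647  0.14125563] [ 3.14105909e+00 -9.33256425e-05 -3.01784139e+00] [ 0.86  0.71 -0.78  1.76  0.61  0.93  1.52]
[([106, 42, 89, 244, 3997], [158.6, 167.7]), ([287, 73, 60, 63, 2876], [316.5, 103.5]), ([272, 224, 91, 99, 6839], [317.5, 273.4])]
[([541, 108, 99, 120, 7484], [601.6, 163.6]), ([293, 170, 48, 44, 1634], [316.3, 191.2]), ([260, 244, 17, 83, 652], [268.4, 281.0]), ([47, 244, 542, 156, 36062], [318.5, 352.6])]
keep px [314.64230293 196.62723877]
[ 0.52002427 -0.37273332  0.036     ]
[ 0.45803893 -0.25711745  0.036     ]
[ 0.59743047 -0.23906822  0.036     ]
```

View pics/w4.png

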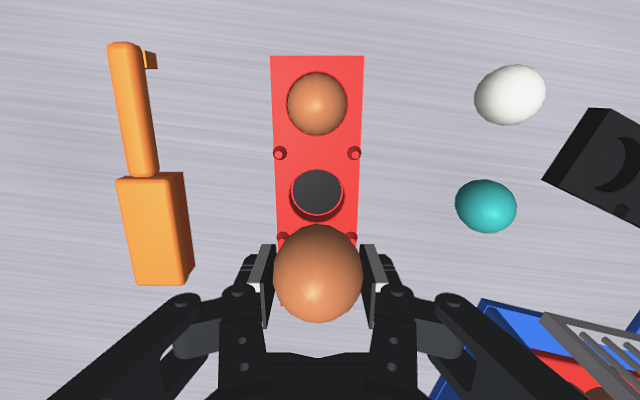

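The wrist view shows the empty pocket at (317,192), centred in the red tray whose edges run from x 270 to 364. The held egg at (317,273) is laterally aligned with it.

Run:
```python
from h import *
s=monitor.observe();print(s['position'])
m=cam('wrist',s);p=s['position'];print(onz(m,(317.5,273.4),p[2]-.003)[:2]-p[:2],proj(m,p))
a=grab_frame('side');print([q for q in blobs(a,(3,60,60),(13,190,255),60)[0] if 350<q[1][0]<430],proj(cam('side'),p-[0,0,.003]))
```

```text
[ 0.53306674 -0.24810146  0.14134415]
[0.00115448 0.00110927] [315.47407184 274.48080751]
[([386, 158, 53, 30, 152], [400.8, 170.3]), ([362, 180, 12, 14, 138], [367.7, 186.9]), ([402, 193, 14, 15, 162], [408.4, 200.1])] [389.6660139  165.87620967]
```

>>> move_arm(
  moves=[
    [0, 0, -25, 0],
    [0, 0, -50, 0],
    [0, 0, -72, 0],
    [0, 0, -88, 0],
    [0, 0, -96, 0],
    [0, 0, -101, 0],
    [0, 0, -103, 0],
    [0, 0, -103, 0],
  ],
)

```text
clock: 7.82
position: [0.5331, -0.2496, 0.0386]
tool_rot: [-3.141, 0.0, -3.02]
force: [-0.3, 0.6, 0.4]
grip_width: 0.0422
finger_force: 25.6
```

>>> move_arm(
  moves=[
    [0, 0, -1, 0],
    [0, 0, -1.5, 0],
    [0, 0, -1.5, 0],
  ],
)

```text
clock: 8.2
position: [0.533, -0.2496, 0.0368]
tool_rot: [-3.142, 0.0, -3.02]
force: [-0.8, -0.1, -0.7]
grip_width: 0.0419
finger_force: 25.6
```

>>> move_arm(
  moves=[
    [0, 0, -1, 0],
    [0, 0, -1, 0],
  ],
)

```text
clock: 8.45
position: [0.5335, -0.2495, 0.0366]
tool_rot: [-3.141, 0.001, -3.019]
force: [-2.7, 1.0, 14.5]
grip_width: 0.0424
finger_force: 26.6
```

Contact felt, so the egg is on the floor. I open gently and then lift.

>>> move_arm(
  moves=[
    [0, 0, 0.5, 0],
    [0, 0, 0.5, 0],
    [0, 0, 0.5, 0],
    [0, 0, 0.5, 0],
  ],
  gripper=0.75,
)

```text
clock: 8.95
position: [0.5329, -0.2495, 0.0362]
tool_rot: [3.142, -0.0, -3.019]
force: [-0.3, 1.0, 0.3]
grip_width: 0.0642
finger_force: 0.0
```

>>> move_arm(
  moves=[
    [0, 0, 5, 0],
    [0, 0, 20, 0],
    [0, 0, 50, 0],
    [0, 0, 90, 0],
    [0, 0, 130, 0],
    [0, 0, 180, 0],
    [0, 0, 210, 0],
    [0, 0, 210, 0],
  ],
)

```text
clock: 9.95
position: [0.5338, -0.2496, 0.2494]
tool_rot: [-3.139, 0.003, -3.019]
force: [0.4, 0.6, -0.7]
grip_width: 0.0643
finger_force: 0.0
```

Run:
```python
from h import *
s=monitor.observe();print(s['position'],s['tool_rot'],s['clock'],s['qpos'].round(2))
m=cam('wrist',s);b=grab_frame('wrist');cv2.imwrite('pics/w5.png',b);a=grab_frame('top');cv2.imwrite('pics/t5.png',a)
for q in blobs(b,(3,60,60),(13,190,255),300)[0]:print(q,onz(m,q[1],.036))
cv2.imwrite('pics/c5.png',b)
```

```text
[ 0.53378812 -0.24959098  0.24942719] [-3.1391347   0.00334151 -3.01939892] 9.95 [ 0.92  0.58 -0.86  1.67  0.49  1.12  1.61]
([175, 58, 53, 176, 1592], [204.8, 148.1]) [ 0.52363582 -0.37666279  0.036     ]
([298, 79, 42, 44, 1382], [318.7, 100.4]) [ 0.45826093 -0.25731888  0.036     ]
([299, 151, 39, 39, 1174], [317.9, 170.1]) [ 0.53317044 -0.24895128  0.036     ]
([301, 211, 36, 39, 1036], [318.6, 230.1]) [ 0.60653363 -0.239071    0.036     ]
```

View pics/c5.png

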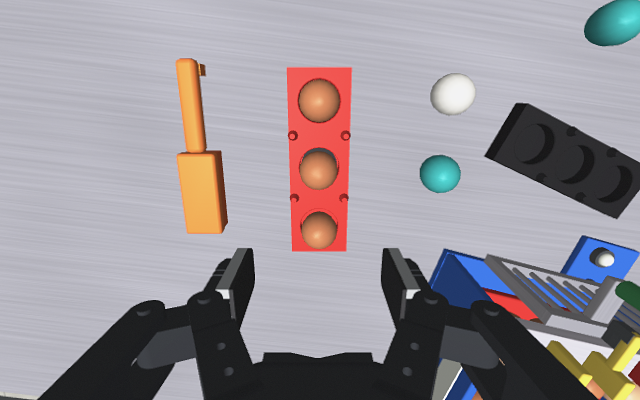

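The egg is in the red tray's middle pocket at (318,170), at (0.5332, -0.2490), the midpoint of the outer eggs within 1 mm. Next I look at the catches from above.

>>> move_arm(
  moves=[
    [5, 10, 25, -0.04],
    [20, 45, 50, -0.08],
    [40, 85, 50, -0.12],
    [55, 130, 50, -0.16],
    [72, 175, 50, -0.2],
    [88, 220, 50, -0.24],
    [104, 265, 50, -0.264],
    [120, 305, 50, -0.264],
    [132, 335, 50, -0.264],
    [136, 350, 50, -0.264],
    [136, 350, 50, -0.264],
    [136, 350, 50, -0.264],
  ],
  gripper=1,
)

```text
clock: 11.55
position: [0.6689, 0.0988, 0.2961]
tool_rot: [-3.141, -0.0, 2.998]
force: [0.1, -0.1, -0.6]
grip_width: 0.0854
finger_force: 0.0
```

Run:
```python
from h import *
s=monitor.observe();print(s['position'],s['tool_rot'],s['clock'],s['qpos'].round(2))
m=cam('wrist',s);b=grab_frame('wrist');cv2.imwrite('pics/w6.png',b);np.save('s6.npy',s,allow_pickle=True)
for n,X in dict(rs=(.675,.1248,.19),rp=(.6696,.0829,.19),ys=(.662,.0253,.19),yp=(.6552,-.0156,.19),h=(.582,.0375,.204)).items():print(n,proj(m,X))
print('y',blobs(b,(23,150,80),(32,255,255),60)[0]);print('r',blobs(b,(0,200,60),(4,255,255),60)[0]);print('g',blobs(b,(50,120,40),(75,255,255),30)[0])
```

```text
[0.66889395 0.09884797 0.29608685] [-3.14066813e+00 -1.73217457e-04  2.99839589e+00] 11.55 [ 0.23  0.67 -0.8   1.36  0.48  1.31  0.84]
rs [349.74644601 204.92162903]
rp [297.16570646 205.64155504]
ys [225.21121612 206.40444459]
yp [174.14583804 205.31092186]
h [209.53279334 101.86555497]
y [([224, 138, 21, 74, 432], [237.4, 182.6]), ([171, 176, 29, 36, 534], [188.4, 190.7])]
r []
g [([203, 91, 43, 26, 629], [225.1, 102.0])]
```

View pics/w6.png

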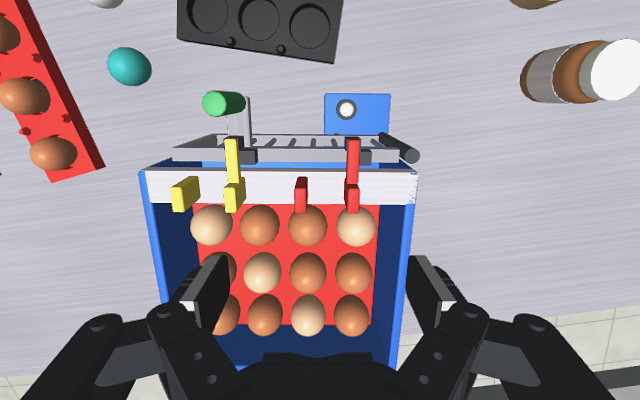

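The wrist view shows the yellow tabs' tops at about (180,205) and (231,205), the red tabs' tops at about (301,205) and (353,205), and the handle top at about (211,103). I measure the tab tops' columns.

Run:
```python
from h import *
b=cv2.imread('pics/w6.png');s=np.load('s6.npy',allow_pickle=True).item();m=cam('wrist',s)
h=cv2.cvtColor(b,cv2.COLOR_BGR2HSV)
for c,(x0,x1) in dict(yp=(165,205),ys=(218,250),rp=(288,314),rs=(340,366)).items():
    for r in (180,190,196,200,204,207,209,211,213):
        w=h[r,x0:x1];k=((w[:,0]>22)&(w[:,0]<33)&(w[:,1]>120)) if c[0]=='y' else ((w[:,0]<4)&(w[:,1]>160))
        i=np.where(k)[0];print(c,r,(x0+i.min(),x0+i.max(),int(np.median(w[i,2]))) if len(i) else None,end=' ')
    print()
```

```text
yp 180 (np.int64(183), np.int64(197), 119) yp 190 (np.int64(171), np.int64(199), 108) yp 196 (np.int64(171), np.int64(199), 109) yp 200 (np.int64(172), np.int64(196), 109) yp 204 (np.int64(172), np.int64(191), 233) yp 207 (np.int64(172), np.int64(188), 245) yp 209 (np.int64(173), np.int64(186), 245) yp 211 (np.int64(173), np.int64(184), 254) yp 213 None 
ys 180 (np.int64(228), np.int64(243), 245) ys 190 (np.int64(224), np.int64(244), 109) ys 196 (np.int64(224), np.int64(245), 181) ys 200 (np.int64(224), np.int64(243), 243) ys 204 (np.int64(225), np.int64(240), 245) ys 207 (np.int64(225), np.int64(238), 245) ys 209 (np.int64(225), np.int64(237), 245) ys 211 (np.int64(225), np.int64(236), 250) ys 213 None 
rp 180 (np.int64(297), np.int64(306), 99) rp 190 (np.int64(295), np.int64(306), 245) rp 196 (np.int64(295), np.int64(306), 244) rp 200 (np.int64(295), np.int64(306), 243) rp 204 (np.int64(288), np.int64(311), 243) rp 207 (np.int64(288), np.int64(306), 243) rp 209 (np.int64(288), np.int64(306), 243) rp 211 (np.int64(288), np.int64(305), 244) rp 213 (np.int64(288), np.int64(292), 243) 
rs 180 (np.int64(345), np.int64(357), 242) rs 190 (np.int64(344), np.int64(358), 240) rs 196 (np.int64(344), np.int64(358), 243) rs 200 (np.int64(345), np.int64(358), 243) rs 204 (np.int64(345), np.int64(358), 242) rs 207 (np.int64(340), np.int64(365), 243) rs 209 (np.int64(340), np.int64(358), 242) rs 211 (np.int64(340), np.int64(358), 242) rs 213 (np.int64(349), np.int64(356), 219)
```

Run:
```python
from h import *
s=np.load('s6.npy',allow_pickle=True).item();m=cam('wrist',s);mt=cam('top');ms=cam('side')
f=lambda x,y:(x/3.9+235-.4,y/3.9+60-.4);g=lambda x,y:(x/4.6+255-.4,y/4.6+145-.4)
D=dict(rs=((351.5,200),(125,340),(66,160)),rp=((300.5,200),(192,346),(127,142)),ys=((230.5,200),(285,355),(205,112)),yp=((178,200),(352,365),(258,94)),h=((211,103),(268,481),(282,136)))
for n,(w,p,q) in D.items():
    print(n,onz(m,w,.204 if n=='h' else .19).round(4),tri((m,w),(mt,f(*p)),(ms,g(*q))))
P={n:onz(m,D[n][0],.19) for n in D}
for a,b in(('rs','rp'),('ys','yp'),('rp','yp'),('rs','ys')):
    d=P[a]-P[b];print(a,b,np.linalg.norm(d),-np.arctan2(d[0],d[1]))
```

```text
rs [0.6711 0.1266 0.19  ] (array([0.67257077, 0.12577627, 0.19407601]), [np.float64(2.9), np.float64(2.1), np.float64(1.4)])
rp [0.6653 0.0863 0.19  ] (array([0.66746967, 0.08457765, 0.19119344]), [np.float64(3.0), np.float64(2.8), np.float64(0.8)])
ys [0.6573 0.0308 0.19  ] (array([0.65984466, 0.02760513, 0.19090175]), [np.float64(4.1), np.float64(3.4), np.float64(2.0)])
yp [ 0.6513 -0.0112  0.19  ] (array([ 0.65367673, -0.01407419,  0.18952844]), [np.float64(3.0), np.float64(2.5), np.float64(1.5)])
h [0.5829 0.0383 0.204 ] (array([0.58272591, 0.03820888, 0.20641159]), [np.float64(0.9), np.float64(0.7), np.float64(0.4)])
rs rp 0.040743901457328965 -0.14272670157377235
ys yp 0.04242524940210411 -0.1425626776936403
rp yp 0.09851790192408488 -0.14260995232948448
rs ys 0.09683655398516393 -0.14267978606102705
```

>>> move_arm(
  moves=[
    [0, 2, -30, 0],
    [0, 2, -60, 0],
    [0, 2, -80, 0],
    [0, 2, -85, 0],
    [0, 2, -85, 0],
  ],
)

```text
clock: 12.22
position: [0.6692, 0.1023, 0.2118]
tool_rot: [3.141, 0.0, 2.999]
force: [0.2, 1.0, -0.2]
grip_width: 0.0857
finger_force: 0.0
```

Run:
```python
from h import *
s=monitor.observe();print(s['position'],s['tool_rot'],s['force'])
b=grab_frame('wrist');cv2.imwrite('pics/w7.png',b)
m=cam('wrist',s)
for n,X in dict(rs=(.672,.1262,.19),rp=(.666,.0855,.19),c=s['position']).items():print(n,proj(m,X))
```

```text
[0.66923247 0.10230981 0.2118473 ] [3.14139827e+00 4.56931753e-04 2.99936895e+00] [ 0.15184901  0.98288988 -0.24602404]
rs [360.41570348 251.63429269]
rp [284.31893733 251.33985914]
c [315.70143944 274.87102827]
```

View pics/w7.png

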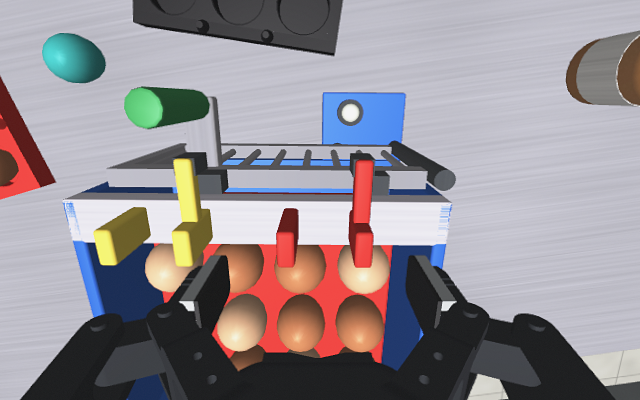

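The tops show at (287,250) and (362,250), within 3 px of the predicted (284,251) and (360,251), both between the open jaws. I shift 2 mm, go down and squeeze.

>>> move_arm(
  moves=[
    [0, -2, -12, 0],
    [0, -2, -24, 0],
    [0, -2, -32, 0],
    [0, -2, -36, 0],
    [0, -2, -36, 0],
  ],
)

```text
clock: 12.9
position: [0.669, 0.1005, 0.1751]
tool_rot: [-3.142, -0.0, 3.0]
force: [-0.2, 0.0, 0.3]
grip_width: 0.0856
finger_force: 0.0
```

>>> move_arm(
  moves=[
    [0, 0, 0, 0],
    [0, 0, 0, 0],
    [0, 0, 0, 0],
    [0, 0, 0, 0],
    [0, 0, 0, 0],
    [0, 0, 0, 0],
    [0, 0, 0, 0],
    [0, 0, 0, 0],
  ],
  gripper=0.35,
  newtons=25,
)

```text
clock: 13.9
position: [0.6691, 0.0996, 0.1761]
tool_rot: [-3.14, 0.001, 2.999]
force: [-4.5, -4.5, 11.3]
grip_width: 0.0367
finger_force: 25.3
```

Width 36.7 mm at 25 N (the egg read about 2 mm small as well), so the red catch is home. I open, lift and go to yellow (post to post 100 mm along the crate's -y).

>>> move_arm(
  moves=[
    [0, 0, 0, 0],
    [0, 0, 0, 0],
    [0, 0, 0, 0],
    [0, 0, 15, 0],
    [0, 0, 37, 0],
    [-3, -25, 37, 0],
    [-8, -60, 37, 0],
    [-12, -85, 37, 0],
    [-14, -99, 37, 0],
    [-14, -99, 37, 0],
    [-14, -99, 37, 0],
  ],
  gripper=1,
)

```text
clock: 15.28
position: [0.6551, 0.0029, 0.2127]
tool_rot: [3.141, 0.0, 3.001]
force: [-0.9, 0.2, -0.6]
grip_width: 0.0856
finger_force: 0.0
```

Run:
```python
from h import *
s=monitor.observe();print(s['position'],s['tool_rot'],s['force'],s['grip_width'])
b=grab_frame('wrist');cv2.imwrite('pics/w8.png',b)
m=cam('wrist',s)
for n,X in dict(rs=(.672-.0021,.1262-.015,.19),rp=(.666,.0855,.19),ys=(.6575,.030,.19),yp=(.6515,-.0125,.19)).items():print(n,proj(m,X))
```

```text
[0.65513407 0.00285516 0.21273099] [3.14084570e+00 3.37552980e-04 3.00100617e+00] [-0.87697147  0.21196316 -0.5806057 ] 0.08563000524134867
rs [515.30097398 250.48830092]
rp [468.60306133 250.28256941]
ys [366.0728883  249.49677221]
yp [286.9722229  249.53703109]
```

View pics/w8.png

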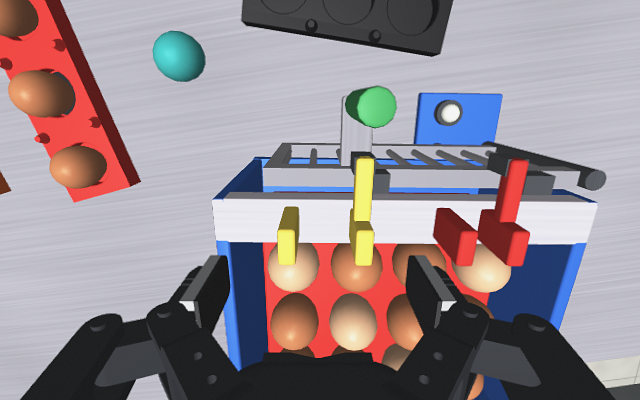

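The red tabs now stand close together at (466,250) and (517,250), so red is squeezed. The yellow tabs at (288,250) and (363,250) lie between the jaws. I squeeze yellow.

>>> move_arm(
  moves=[
    [0, -1.5, -12, 0],
    [0, -1.5, -24, 0],
    [0, -1.5, -33, 0],
    [0, -1.5, -37, 0],
    [0, -1.5, -37, 0],
  ],
)

```text
clock: 15.95
position: [0.655, 0.0, 0.175]
tool_rot: [3.142, -0.0, 3.0]
force: [0.5, -0.7, -0.5]
grip_width: 0.0853
finger_force: 0.0
```

>>> move_arm(
  moves=[
    [0, 0, 0, 0],
    [0, 0, 0, 0],
    [0, 0, 0, 0],
    [0, 0, 0, 0],
    [0, 0, 0, 0],
    [0, 0, 0, 0],
    [0, 0, 0, 0],
    [0, 0, 0, 0],
  ],
  gripper=0.35,
  newtons=25,
)

```text
clock: 16.95
position: [0.6553, 0.0005, 0.176]
tool_rot: [3.141, 0.001, 3.0]
force: [-1.4, 2.9, 7.5]
grip_width: 0.0365
finger_force: 25.0
```

Both catches are home. Now to the green handle at (0.5828, 0.0382), with the hinge at about (0.649, 0.180).

>>> move_arm(
  moves=[
    [0, 0, 0, 0],
    [0, 0, 0, 0],
    [0, 0, 0, 0],
    [0, 0, 20, 0],
    [0, 0, 50, 0],
    [-15, 8, 72, 0],
    [-40, 22, 72, 0],
    [-62, 34, 72, 0],
    [-72, 38, 72, 0],
    [-72, 38, 72, 0],
    [-72, 38, 72, 0],
  ],
  gripper=1,
)

```text
clock: 18.32
position: [0.5837, 0.0374, 0.2474]
tool_rot: [3.142, 0.0, 2.999]
force: [-0.4, 0.3, 0.6]
grip_width: 0.0851
finger_force: 0.0
```

Run:
```python
from h import *
s=monitor.observe();print(s['position'],s['tool_rot'],s['grip_width'],s['clock'])
b=grab_frame('wrist');m=cam('wrist',s);t=grab_frame('top');cv2.imwrite('pics/w9.png',b);cv2.imwrite('pics/t9.png',t)
print(proj(m,(.5828,.0382,.204)),proj(m,(.5828,.0382,.19)))
h=cv2.cvtColor(b,cv2.COLOR_BGR2HSV)
for lo in(60,150,170,190):
    print(lo,blobs(b,(50,90,lo),(80,255,255),100)[0])
print(blobs(t,(50,120,40),(75,255,255),15)[0],proj(cam('top'),(.5828,.0382,.2)))
```

```text
[0.58374098 0.03741348 0.24742369] [3.14150281e+00 3.04230014e-04 2.99888155e+00] 0.08505763071037487 18.325
[317.21337271 234.07162582] [317.249377   224.93975719]
60 [([306, 192, 28, 55, 1214], [319.0, 219.8])]
150 [([306, 221, 28, 25, 527], [319.4, 233.2])]
170 [([306, 221, 27, 25, 518], [319.3, 233.2])]
190 [([306, 221, 27, 25, 502], [319.3, 233.3])]
[] [303.15186673 183.18426297]
```

The handle's top shows at (319,233) against the predicted (317,234), about 1 mm off. I descend and grip.

>>> move_arm(
  moves=[
    [-0.5, 1, -20, 0],
    [-0.5, 1, -42, 0],
    [-0.5, 1, -58, 0],
    [-0.5, 1, -65, 0],
    [-0.5, 1, -65, 0],
  ],
)

```text
clock: 19.05
position: [0.5825, 0.0391, 0.182]
tool_rot: [3.142, -0.0, 3.0]
force: [-0.7, -0.8, -0.4]
grip_width: 0.0855
finger_force: 0.0
```

>>> move_arm(
  moves=[
    [0, 0, 0, 0],
    [0, 0, 0, 0],
    [0, 0, 0, 0],
    [0, 0, 0, 0],
    [0, 0, 0, 0],
    [0, 0, 0, 0],
    [0, 0, 0, 0],
    [0, 0, 0, 0],
  ],
  gripper=0,
  newtons=50,
)

```text
clock: 20.05
position: [0.5826, 0.0389, 0.1825]
tool_rot: [-3.141, 0.0, 3.0]
force: [-0.8, -1.1, 5.8]
grip_width: 0.0169
finger_force: 48.6
```

Run:
```python
from h import *
s=monitor.observe();p=s['position'];print(p,s['grip_width'],s['force'])
h0=np.array([.5828,.0382]);v0=np.array([-.0659,-.1421]);a0=np.arctan2(v0[1],v0[0]);r=.1566
for th in np.arange(.1,1.51,.1):
    v=r*np.array([np.cos(a0-th),np.sin(a0-th)]);print(round(th,2),(1000*(v-v0)).round(0))
```

```text
[0.5825885  0.03890369 0.18253725] 0.016939604527922314 [-0.79476424 -1.11593743  5.8107162 ]
0.1 [-14.   7.]
0.2 [-27.  16.]
0.3 [-39.  26.]
0.4 [-50.  37.]
0.5 [-60.  49.]
0.6 [-69.  62.]
0.7 [-76.  76.]
0.8 [-82.  90.]
0.9 [-86. 105.]
1.0 [-89. 121.]
1.1 [-91. 136.]
1.2 [-90. 152.]
1.3 [-89. 168.]
1.4 [-85. 183.]
1.5 [-80. 198.]
```

The handle is gripped. I pull the first part slowly and watch the force.

>>> move_arm(
  moves=[
    [-7, 3, 0, 0],
    [-14, 7, 0, 0],
    [-21, 11, 0, 0],
    [-27, 16, 0, 0],
    [-33, 21, 0, 0],
    [-39, 26, 0, 0],
    [-45, 31, 0, 0],
    [-50, 37, 0, 0],
    [-50, 37, 0, 0],
  ],
)

```text
clock: 21.18
position: [0.5322, 0.0766, 0.1825]
tool_rot: [3.142, 0.0, 3.001]
force: [2.2, 1.5, 5.8]
grip_width: 0.0167
finger_force: 48.9
```

>>> move_arm(
  moves=[
    [-5, 6, 0, 0],
    [-10, 12, 0, 0],
    [-15, 18, 0, 0],
    [-19, 25, 0, 0],
    [-23, 32, 0, 0],
    [-26, 39, 0, 0],
    [-29, 46, 0, 0],
    [-32, 53, 0, 0],
    [-34, 60, 0, 0],
    [-36, 68, 0, 0],
    [-38, 76, 0, 0],
    [-39, 84, 0, 0],
  ],
)

```text
clock: 22.68
position: [0.494, 0.16, 0.1825]
tool_rot: [-3.141, 0.001, 2.999]
force: [6.5, -1.0, 5.5]
grip_width: 0.0164
finger_force: 49.5
```

>>> move_arm(
  moves=[
    [-1, 8, 0, 0],
    [-2, 15, 0, 0],
    [-2, 23, 0, 0],
    [-1, 31, 0, 0],
    [-1, 39, 0, 0],
    [0, 47, 0, 0],
    [2, 55, 0, 0],
    [4, 62, 0, 0],
    [6, 70, 0, 0],
    [6, 70, 0, 0],
    [6, 70, 0, 0],
    [6, 70, 0, 0],
  ],
)

```text
clock: 24.18
position: [0.5003, 0.229, 0.1825]
tool_rot: [-3.14, 0.002, 2.999]
force: [7.3, -5.0, 6.0]
grip_width: 0.0166
finger_force: 49.6
```

Run:
```python
from h import *
s=monitor.observe();print(s['position'],s['force'],s['finger_force'],s['grip_width'],s['clock'])
v=s['position'][:2]-np.array([.6487,.1803]);print(np.linalg.norm(v),(-2.005-np.arctan2(v[1],v[0]))%(2*np.pi))
a=grab_frame('top');b=grab_frame('side')
print([(q,onz(cam('top'),q[1],.036)) for q in blobs(a,(3,60,60),(13,190,255),100)[0] if q[1][0]>395])
cv2.imwrite('pics/f.png',np.hstack([cv2.resize(a[60:260,140:340],(400,400)),cv2.resize(b[145:295,240:390],(400,400))]))
```

```text
[0.50029776 0.22901766 0.18248214] [ 7.33920208 -5.00240688  5.96503866] 49.63421165943146 0.016581733292803037 24.175
0.1561942230120054 1.4537893616218653
[(([400, 174, 17, 16, 202], [407.9, 181.1]), array([ 0.60732731, -0.24049052,  0.036     ])), (([405, 200, 17, 17, 207], [412.8, 208.0]), array([ 0.53347391, -0.25043733,  0.036     ])), (([410, 228, 16, 16, 205], [417.3, 235.7]), array([ 0.45845001, -0.2591714 ,  0.036     ]))]
```

View pics/f.png

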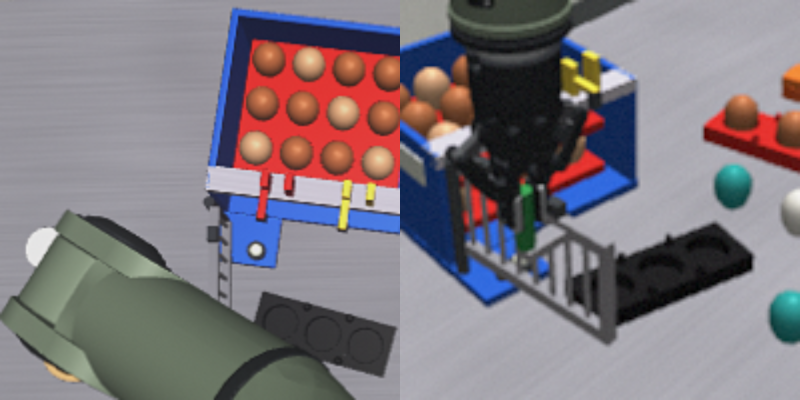

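The picture shows the gate standing wide open with the fingers on the green handle at (527,215). Both catches are squeezed, and the egg still sits in the red tray within 1 mm of the pocket centre. I hand in.

```bash
python3 -c "
from workcell import bot;print(bot.job_done())"
```

```text
the job is handed in; nothing more can be done
None
```

I handed the job in at about 24 s of the 72 s allowed, without a verdict coming back: the egg stands in the red tray's middle pocket (about 1 mm off centre), both catches were squeezed home (red, then yellow), and the gate was held open at about 1.45 rad by the green handle.

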